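# Slide the full vial rack home under the autosampler's hold-down and latch it

### The arm

A 6-joint arm with a two-finger parallel gripper is mounted at the origin on the work surface. World frame = base frame: x ahead of the robot, y to its left, z up, the work surface at z = 0. Lengths are in m, angles in rad, forces in N, time in s.
With the tool pointing down it reaches from about 0.4 to 0.825 m from the base axis. Payload 7 kg.
Tool frame: the origin (TCP) lies midway between the tips of the shut fingers; the grasp point (between the pads) lies 19 mm behind it; z points along the fingers, x is the direction in which the jaws open and shut, and the axes are right-handed (so a half turn about z gives the same grasp; the last joint's range is limited). The gripper opens to 88 mm and grips with 3 to 60 N. Pads are 19 mm wide; open, the fingers measure 130 mm over their backs; the gripper's body (78 mm by 193 mm) begins 47 mm behind the grasp point.
Start: joints at [-0.956, 0.359, 0.012, 0, -1.224, -0.288], TCP at [0.217, -0.639, 0.227] pointing down, gripper open.
Joint ranges: [-3.07, 3.07], [-1.43, 2.12], [-1.02, 1.25], [-3.03, 1.67], [-3.05, -0], [-3.03, 3.03]. Speed limits (rad/s): [2.39, 2.39, 3.01, 3.14, 3.14, 3.14].

### API

Orientations are given as [roll, pitch, yaw] about the fixed x, y, z axes, in that order (R = Rz(yaw) Ry(pitch) Rx(roll)).
In Python, from station import arm, grab_frame, camera_params gives the robot as it stands.
- The arm moves only by the shell command python3 -m handwheel 'ROWS' [FORCE]. ROWS is JSON, a list that holds one entry, the list of rows, each a list of 5 numbers: the finger opening in m, from 0 to 0.0876, then the shift along the tool's x, y, z in m, then the turn about the tool's z in degrees. A call has 1 to 20 rows; each row is the pose to reach, as a shift and turn from the pose measured when the call began, along the tool's axes at that moment; what a row does not reach only later rows make up. A row lasts 1/12 s, in which the tool goes at most 41.7 mm and 7.16 degrees, less where a joint would pass 70% of its speed; a pose out of reach is approached as far as the arm can. A call with a gripper value outside its range is refused whole. The fingers move at their own pace and stop on an object; FORCE is the grip in N (left out, the last holds). Time passes only in rows, so rows that repeat a pose let the fingers close. It gives the time, the measured TCP pose, the force and the opening at its end, in the units of the state.
- arm.get_state(): the state, without advancing time (a new reading comes with each control period).
- grab_frame(name): name is "scene" or "side" or "wrist"; returns the picture (480x640x3 uint8, blue, green, red); there is no depth.
- camera_params(name): a dict with "intrinsics" (3x3 intrinsics, pixels), "R" (3x3) and "t" (3): a world point X has camera coordinates R X + t; the wrist camera has in their place "tool_from_camera" (4x4, takes a point from camera to tool coordinates, whose origin is the TCP and whose axes are the tool frame's). Camera axes: x right, y down, z forward; pixel columns grow to the right and rows downward; lengths in m; the calibration is good to about 2 mm. The wrist camera is an equidistant fisheye: a pixel r from the principal point sees the ray r / f radians off the axis. A picture is of the moment at which its call begins: read the wrist's pose just before it. camera_params takes no time and is no camera call.
- arm.job_done(): hands the job in, once; it reports no verdict.
The state is a dict: "t": time; "q": joint angles; "qd": joint speeds; "joint_efforts": joint torques, N m; "eef_pos": TCP position; "ee_rot": TCP orientation; "force": force on the tool from outside, world axes, zero at the start; "moment": the same for the moment, N m; "width": finger opening in m.
Only numpy, scipy, OpenCV 4.12 (cv2) and the standard library are available. Lean on these libraries where they do the work, as an engineer would, in place of code of your own. Each camera call takes 0.05 s, during which the arm holds its last target.

### The job

Load the autosampler: take the rack that holds five vials out of the cooler, slide it blunt end first along the sampler's lane, under the hold-down plate and right home against the stop, and leave the latch swung fully shut across the lane behind its grip lug. Keep the rack upright, set it down rather than dropping it, and leave the other two racks, the amber bottle and the white jar where they stand.

Things in the scene. Friction and masses are not known exactly. Their poses are not given: they have to be found in the camera images.
- rack5_mid (a point): Centre of the block of the rack to load: grey, 150 mm long (its x), 34 wide (y), 36 high; this point is 18 mm above its underside, z up. It alone holds five capped glass vials, fixed in a row along x; cap tops 58 mm above the underside. Its blunt front end is 75 mm ahead of this point (+x); the grip lug is at the other end (-x). 0.2 to 0.45 kg.
- rack5_lug (a point): Middle of that rack's grip lug, a plain upright fin 10 mm thick (y), 56 mm tall from the rack's underside, reaching from 75 to 111 mm behind the block's centre. This point is 92 mm behind the block's centre, 42 mm above the underside; axes as the rack's. In the cooler the lug is under the hood, out of reach from above.
- rack3_mid (a point): Centre of the block of a rack of the same shape, size and axes that holds only three vials (first, middle and last places). Stands in the cooler; a bystander, not to be moved.
- rack0_mid (a point): Centre of the block of a rack of the same shape, size and axes that holds no vials. Stands in the cooler; a bystander, not to be moved.
- cooler: Vial cooler, fixed: cream tray, floor 20 mm above the bench, ending at x = 108 mm without a lip. Origin on the bench, z up, +x out of its open front. Three racks stand along x at y = -66, 0, 66 mm (in any order), block centres near x = 0, blunt ends to +x, lugs at the back. Ribs 5 mm high, 4 mm thick, run along x at y = 22, 44 and 90 mm on both sides.
- cooler_hood (a point): Middle of the front edge of the cooler's hood, at its underside, 50 mm behind the cooler's origin; axes as the cooler's. The hood roofs all behind this edge as far as a back wall 67 mm farther back; underside 66 mm, top 71 mm above the cooler's floor. It covers the rear of each rack with 8 mm of headroom: draw a rack out along +x by 70 mm or more, then lift.
- sampler: Autosampler, fixed: origin on the bench, z up; +x is the way a rack is pushed home. A level lane along y = 0, floor 30 mm above the bench, runs from x = -285 mm to the stop at x = 85. Beyond the mouth a needle head hangs over it from x = 47 on, 120 mm and more above the bench; from x = 110 to 230 stands a tower 200 mm high, 150 wide. The plinth is 130 mm wide.
- shelf (a point): Middle of the loading shelf, on the lane floor: sampler x = -190, y = 0. The shelf is the open part of the lane, from x = -285 to -98 mm, 58 mm wide between lips 6 mm high and 4 mm thick; a rack is set down here from above. Axes as the sampler's.
- lane_mouth (a point): On the lane floor at the mouth of the covered channel: sampler x = -68, y = 0; axes as the sampler's. From here to the stop the channel is 38 mm wide inside, side plates 5 mm thick. Over it lies the hold-down plate with a slot along its middle: underside 63 mm, top 67 mm above the lane floor. Flared guides 14 mm high lead in from x = -98 (58 mm apart) to here.
- home (a point): Where the centre of the rack's block is when it is fully home against the stop: sampler x = 10, y = 0, 18 mm above the lane floor; axes as the sampler's, rack's +x along +x. The lug then stands outside the hold-down, from sampler x = -65 to -101 mm.
- latch (a joint): Angle of the latch, a steel arm 10 mm wide, 8 thick, underside 20 mm above the lane floor, turning about an upright pivot. 0: shut, across the lane, pointing to sampler +y, 4 mm behind the lug of a rack that is home. 1.57: pointing to sampler -x, beside the shelf. Ends at 1.9. Starts anywhere from 0 to 1.8; below 1.6 it is in the rack's way. Stays where left; about 1 N moves the knob.
- latch_knob (a point): On the axis of the latch's knob, an upright black cylinder 16 mm in diameter, 100 mm from the pivot, rising from 28 to 68 mm above the lane floor; this point is 52 mm above the lane floor (82 mm above the bench).
- latch_pivot (a point): On the axis of the latch's pivot, at sampler x = -110, y = -60 mm, at the same height as the point on the knob.
- amber_mid (a point): Middle of the amber glass bottle, 68 mm in diameter, 138 mm tall, on the bench beyond the loading shelf. Bystander, not to be moved.
- jar_mid (a point): Middle of the white jar, 68 mm in diameter, 85 mm tall, on the bench on the near side of the loading shelf. Bystander, not to be moved.
There are look-alikes about, which are no part of the job. Leave any blue or turquoise look-alike of the part that bears rack5_mid alone.

How it is judged:
At the end, for the whole second after the job is handed in: The five-vial rack stands level on the lane floor, blunt end within 6 mm of the stop, lug towards the loading shelf, at rest, and the latch is shut across the lane to within 0.08 rad; the robot touches nothing (x of rack5_mid in the frame of sampler between 0.004 and 0.014 m and y of rack5_mid in the frame of sampler between -0.005 and 0.005 m and z of rack5_mid in the frame of sampler between 0.044 and 0.052 m and angle between the x axis of rack5_mid and the x axis of sampler, either way round below 0.06 rad and angle between rack5_mid's own z axis and vertical below 0.06 rad and x of rack5_lug in the frame of sampler below -0.07 m and value of joint latch below 0.08 rad and linear speed of rack5 below 0.02 m/s).
It fails at once if another rack or a bottle is moved by more than 20 mm (distance of any of rack3_mid, rack0_mid, amber_mid, jar_mid from where it was at the start of the episode above 0.02 m).
It fails at once if the five-vial rack is tipped by more than 0.5 rad (angle between rack5_mid's own z axis and vertical above 0.5 rad).
It fails at once if the five-vial rack is dropped or flung (faster than 0.6 m/s while the fingers do not touch it) (linear speed of rack5 above 0.6 m/s and contact force between the fingers and rack5 below 0.05 N).
It also fails if it takes over 72 s, if anything falls off the work surface, if the arm or the gripper's body presses on something with over 40 N, if the wrist force passes 120 N, or if a joint passes its speed limit or range.

## Working session

There is one attempt and no reset: what is moved stays moved. The work goes in short steps, Python scripts to look and compute and a shell command to move; the robot and the scene stay as the last step left them, time stands still between calls to the robot, and variables do not carry over. Pictures are saved under pics/ and viewed, and the job is handed in when it is done.

```bash
ls; mkdir -p pics
python3 - <<'E'
from station import arm, grab_frame, camera_params
import cv2
s=arm.get_state(); print(s)
for n in ["scene","side","wrist"]:
    cv2.imwrite(f"pics/{n}0.png",grab_frame(n)); print(n,camera_params(n))
E
```

```text
pics
{'t': 0.0, 'q': array([-9.55882588e-01,  3.59405180e-01,  1.10347962e-02, -3.38308939e-04,
       -1.22408006e+00, -2.88071732e-01]), 'qd': array([-0.00070852,  0.00121113,  0.00042133, -0.00011681, -0.00255194,
       -0.0013385 ]), 'joint_efforts': array([-3.73946577e-04, -5.82717812e+01,  2.93044442e+01,  6.99750245e+00,
        6.56617165e-03, -1.45724393e-04]), 'eef_pos': array([ 0.2165036 , -0.63881521,  0.22560251]), 'ee_rot': array([-3.14142759e+00, -1.67631243e-03,  1.89752297e+00]), 'force': array([ 0.15033044, -0.02672516,  0.39909769]), 'moment': array([0.02788242, 0.04785425, 0.03534546]), 'width': 0.08763663351445997}
scene {'intrinsics': array([[592.23747417,   0.        , 323.99411696],
       [  0.        , 592.23747417, 249.10258456],
       [  0.        ,   0.        ,   1.        ]]), 'R': array([[ 0.80338227,  0.59542793, -0.00652025],
       [ 0.43709361, -0.59711481, -0.67260916],
       [-0.40438362,  0.53751231, -0.73996919]]), 't': array([-0.30820489, -0.25693591,  1.72737761])}
side {'intrinsics': array([[584.77429242,   0.        , 318.85935304],
       [  0.        , 584.77429242, 253.83708504],
       [  0.        ,   0.        ,   1.        ]]), 'R': array([[-0.85791691, -0.51370404, -0.00931301],
       [-0.35940261,  0.61298024, -0.70362276],
       [ 0.36716255, -0.60030275, -0.71051268]]), 't': array([0.32941114, 0.31258876, 1.32212994])}
wrist {'intrinsics': array([[371.64829954,   0.        , 317.25999683],
       [  0.        , 371.64829954, 249.4514639 ],
       [  0.        ,   0.        ,   1.        ]]), 'tool_from_camera': array([[ 9.99999963e-01,  1.98899464e-04,  1.83569558e-04,
         3.19498804e-04],
       [-2.44833797e-04,  9.53874346e-01,  3.00206048e-01,
        -8.21613739e-02],
       [-1.15391470e-04, -3.00206082e-01,  9.53874360e-01,
        -1.58457869e-01],
       [ 0.00000000e+00,  0.00000000e+00,  0.00000000e+00,
         1.00000000e+00]])}
```

View pics/scene0.png

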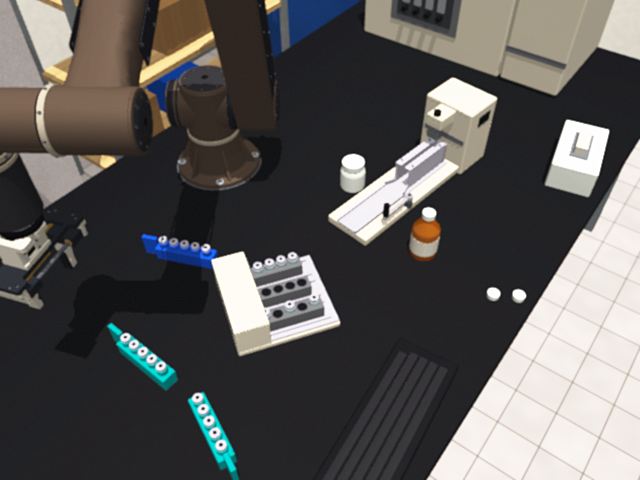

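View pics/side0.png

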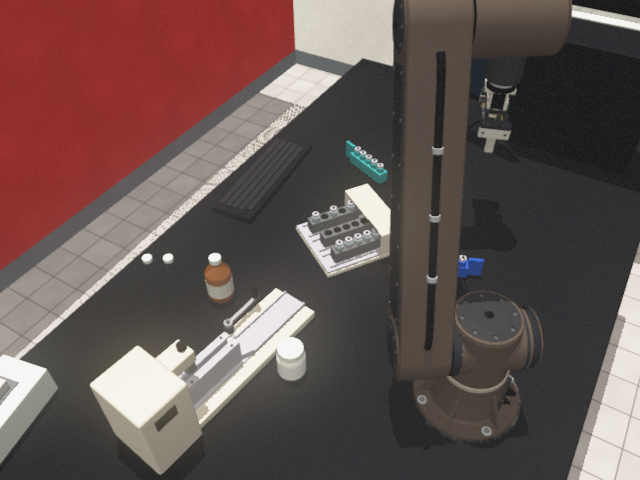

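View pics/wrist0.png

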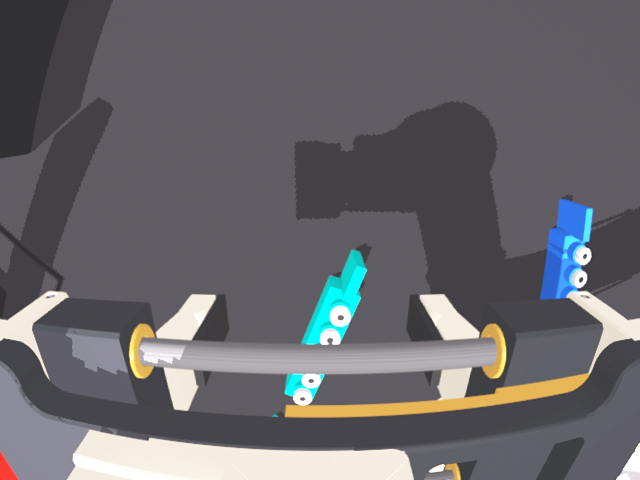

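The cooler is at about scene px (275,300), with its hood on the left. The sampler is at about (410,175), with its tower at the far end. The four-plus-one-hidden-vial rack is probably in the row nearest the robot. The latch knob is near (387,210). I'll enlarge crops.

Run:
```python
import cv2
a=cv2.imread("pics/scene0.png");b=cv2.imread("pics/side0.png")
c=lambda im,x,y,w,h,s:cv2.resize(im[y:y+h,x:x+w],None,fx=s,fy=s,interpolation=cv2.INTER_CUBIC)
cv2.imwrite("pics/c1.png",c(a,205,235,140,120,5))
cv2.imwrite("pics/c2.png",c(a,320,70,190,200,3))
cv2.imwrite("pics/c3.png",c(b,290,180,120,100,6))
cv2.imwrite("pics/c4.png",c(b,90,230,240,240,2.5))
```

```text
(no output)
```

View pics/c1.png

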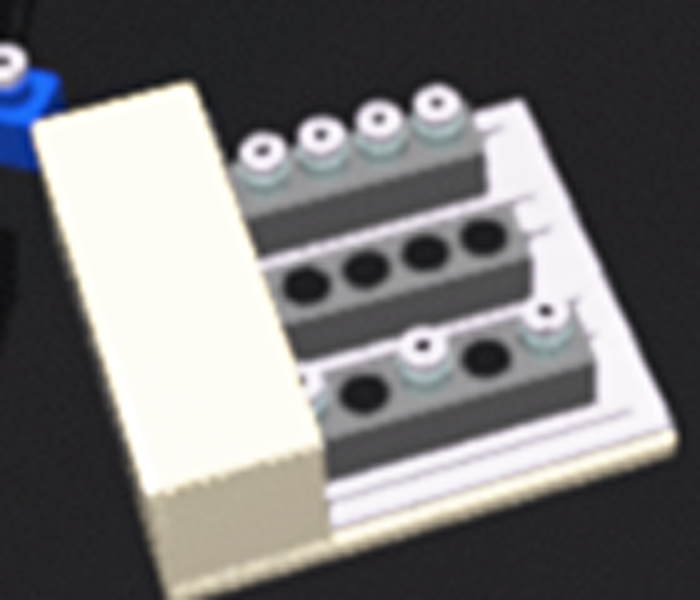

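View pics/c2.png

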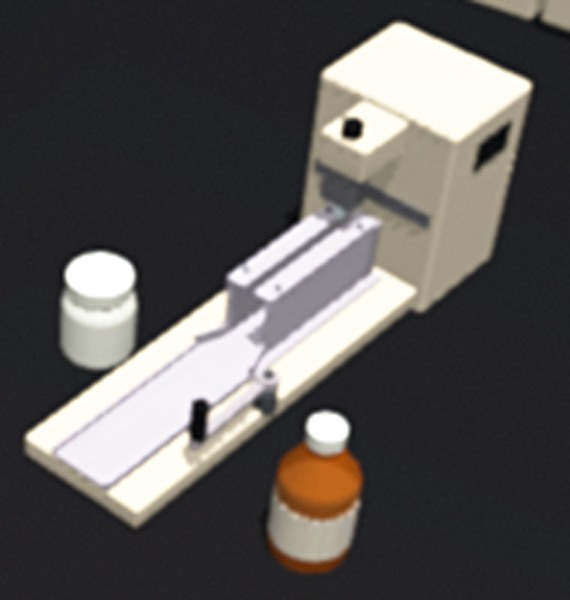

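View pics/c3.png

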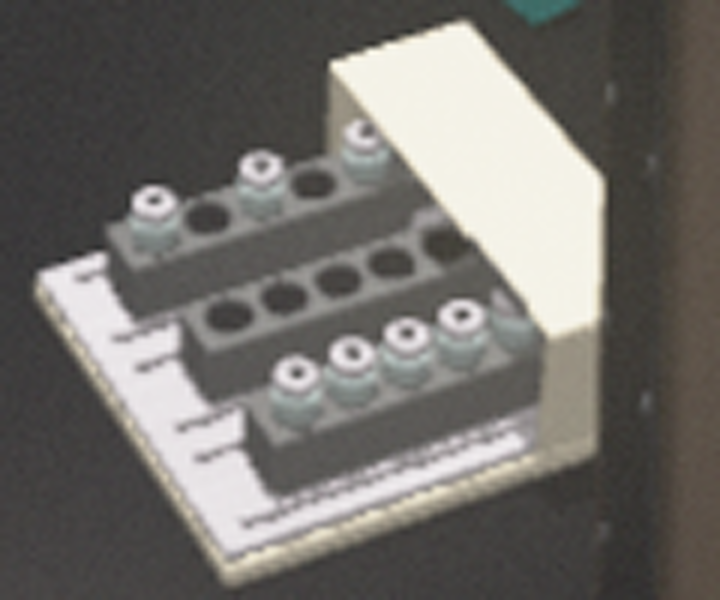

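View pics/c4.png

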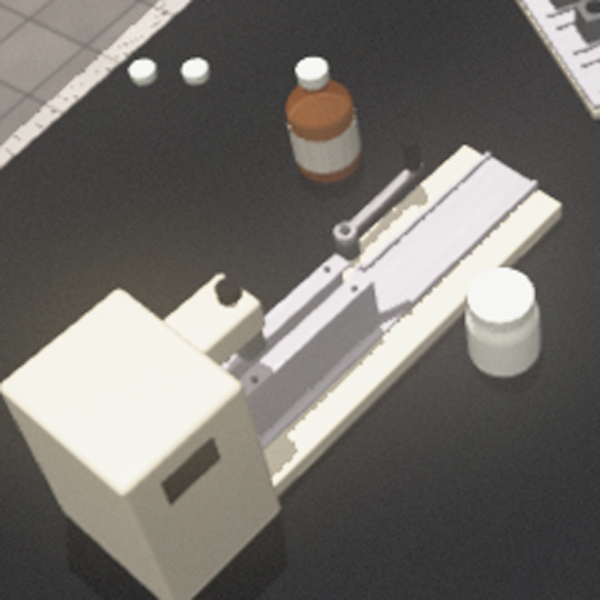

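```bash
cat > h.py <<'E'
import numpy as np, cv2
from scipy.optimize import least_squares
from station import camera_params
P={n:camera_params(n) for n in("scene","side")}
def proj(n,X):
    p=P[n];c=np.asarray(X,float)@p["R"].T+p["t"];u=c@p["intrinsics"].T;return u[:,:2]/u[:,2:]
def rot(a): return np.array([[np.cos(a),-np.sin(a)],[np.sin(a),np.cos(a)]])
def tow(pose,X):
    X=np.atleast_2d(np.asarray(X,float)).copy();X[:,:2]=X[:,:2]@rot(pose[2]).T+pose[:2];return X
def plane(n,uv,z):
    p=P[n];d=p["R"].T@np.linalg.inv(p["intrinsics"])@np.array([*uv,1.]);o=-p["R"].T@p["t"];return o+d*(z-o[2])/d[2]
def fit(obs,x0,fix=None):
    f=lambda q:np.concatenate([(proj(n,tow(q,[X]))[0]-uv) for n,X,uv in obs])
    r=least_squares(f,x0,loss="soft_l1");return r.x,f(r.x).reshape(-1,2)
def wray(uv,s,n="wrist"):
    p=camera_params("wrist");K=p["intrinsics"];d=(np.array(uv,float)-K[:2,2])/K[0,0];r=np.hypot(*d)
    v=np.array([*(d/r*np.sin(r)),np.cos(r)]) if r>1e-9 else np.array([0,0,1.])
    T=p["tool_from_camera"];from scipy.spatial.transform import Rotation as Ro
    R=Ro.from_euler("xyz",s["ee_rot"]).as_matrix()
    return R@T[:3,3]+s["eef_pos"],R@(T[:3,:3]@v)
def wplane(uv,s,z):
    o,d=wray(uv,s);return o+d*(z-o[2])/d[2]
E
cat > m1.py <<'E'
from h import *
np.set_printoptions(precision=4,suppress=True)
S2=lambda u,v:("scene",(320+u/3-.33,70+v/3-.33)); D4=lambda u,v:("side",(90+u/2.5-.3,230+v/2.5-.3))
obs=[]
def add(X,c): obs.append((c[0],X,c[1]))
T=[(.11,.075,.2),(.11,-.075,.2),(.23,.075,.2),(.23,-.075,.2)]
for X,a,b in zip(T,[(322,72),(460,142),(400,23),(530,87)],[(240,380),(120,290),(125,490),(5,385)]):
    add(X,S2(*a));add(X,D4(*b))
add((-.068,.024,.097),S2(230,278));
g=plane("scene",(438,185),.03)[:2]; 
best=min((fit(obs,[g[0],g[1],y]) for y in np.arange(-3,3,.7)),key=lambda r:abs(r[1]).sum())
print("sampler",best[0]);print(best[1])
sp=best[0]
def tri(a,b):
    f=lambda X:np.concatenate([proj(a[0],[X])[0]-a[1],proj(b[0],[X])[0]-b[1]])
    r=least_squares(f,[.5,0,.1]);return r.x,abs(r.fun).max()
def loc(X,p): return np.r_[rot(p[2]).T@(np.array(X[:2])-p[:2]),X[2]]
for nm,a,b in [("knobtop",(199,405),(412,147)),("pivtop",(267,376),(345,228)),("amber cap",(327,425),(312,68)),("jar cap",(100,270),(500,285)),
   ("plinth end+y",(25,440),(560,208)),("plinth end-y",(135,515),(468,147))]:
    X,e=tri(S2(*a),D4(*b));print(nm,X,"res%.1f"%e,"local",loc(X,sp))
S1=lambda u,v:("scene",(205+u/5-.4,235+v/5-.4)); D3=lambda u,v:("side",(290+u/6-.4,180+v/6-.4))
caps=[]
for nm,a,b in [("r5c1",(437,103),(297,373)),("r5c2",(379,119),(352,353)),("r5c3",(321,134),(407,333)),("r5c4",(263,152),(462,316)),("r3c1",(545,312),(153,202)),("r3c3",(422,346),(261,166)),("tray+y",(522,100),(225,560)),("tray-y",(670,430),(38,275))]:
    X,e=tri(S1(*a),D3(*b));caps.append(X);print(nm,X,"res%.1f"%e,"reach %.3f"%np.hypot(*X[:2]))
c=np.array(caps)
d=c[0]-c[3];print("yaw from r5",np.arctan2(d[1],d[0]),np.arctan2(*(c[4]-c[5])[1::-1]), "y axis",np.arctan2(*(c[6]-c[7])[1::-1])-np.pi/2,"pitch",np.linalg.norm(d[:2])/3,"traywidth",np.linalg.norm(c[6]-c[7]))
E
python3 m1.py
```

```text
sampler [0.5091 0.259  1.4525]
[[-1.433  -0.2949]
 [ 2.3111 -1.1949]
 [-0.6025 -1.4544]
 [-1.1252 -4.0042]
 [-1.6209 -1.6734]
 [-0.7355  0.5816]
 [ 1.2906 -2.4236]
 [-4.3585 -1.2093]
 [-0.4376 -0.0176]]
knobtop [0.5391 0.0474 0.0899] res0.5 local [-0.2066 -0.0548  0.0899]
pivtop [0.5519 0.1426 0.0588] res0.0 local [-0.1106 -0.0563  0.0588]
amber cap [0.6562 0.0439 0.1367] res0.2 local [-0.1963 -0.1715  0.1367]
jar cap [0.3745 0.1423 0.0909] res0.3 local [-0.1318  0.1198  0.0909]
plinth end+y [ 0.405  -0.0107  0.0178] res0.1 local [-0.2802  0.0715  0.0178]
plinth end-y [ 0.531  -0.0301  0.0186] res0.6 local [-0.2845 -0.0558  0.0186]
r5c1 [ 0.4481 -0.2119  0.0764] res0.3 reach 0.496
r5c2 [ 0.4329 -0.2355  0.0765] res0.2 reach 0.493
r5c3 [ 0.4176 -0.2588  0.0771] res0.2 reach 0.491
r5c4 [ 0.4022 -0.2822  0.0759] res0.3 reach 0.491
r3c1 [ 0.5627 -0.279   0.0757] res0.0 reach 0.628
r3c3 [ 0.5314 -0.3258  0.0767] res0.1 reach 0.623
tray+y [ 0.4457 -0.1458  0.017 ] res0.1 reach 0.469
tray-y [ 0.619  -0.2629  0.0161] res0.1 reach 0.673
yaw from r5 0.9924861761384381 0.981482422383595 y axis 0.9767340187866806 pitch 0.02796780951328054 traywidth 0.20914811741734707
```

```bash
cat >> h.py <<'E'
def togo(x,y,z,yaw,s=None):
    from station import arm
    s=s or arm.get_state();from scipy.spatial.transform import Rotation as Ro
    R=Ro.from_euler("xyz",s["ee_rot"]).as_matrix();d=R.T@(np.array([x,y,z])-s["eef_pos"])
    c=s["ee_rot"][2];t=-np.degrees((yaw-c+np.pi)%(2*np.pi)-np.pi)
    print("t %.2f shift mm"%s["t"],np.round(d*1000,1),"turn %.1f"%t,"pos",np.round(s["eef_pos"],4),"rot",np.round(s["ee_rot"],4),"F",np.round(s["force"],1),"w %.4f"%s["width"])
E
python3 - <<'E'
from h import *
togo(.4176,-.2588,.20,.985+np.pi/2)
E
```

```text
t 0.15 shift mm [295.5 312.4  26.2] turn -37.7 pos [ 0.2166 -0.6389  0.2258] rot [-3.1415e+00 -1.3000e-03  1.8975e+00] F [ 1.2 -0.2  0.6] w 0.0878
```

```bash
python3 -m handwheel '[[[0.0876,0.2955,0.3124,0,-37.7],[0.0876,0.2955,0.3124,0,-37.7],[0.0876,0.2955,0.3124,0,-37.7],[0.0876,0.2955,0.3124,0,-37.7],[0.0876,0.2955,0.3124,0,-37.7],[0.0876,0.2955,0.3124,0,-37.7],[0.0876,0.2955,0.3124,0,-37.7],[0.0876,0.2955,0.3124,0,-37.7],[0.0876,0.2955,0.3124,0,-37.7],[0.0876,0.2955,0.3124,0,-37.7],[0.0876,0.2955,0.3124,0,-37.7],[0.0876,0.2955,0.3124,0,-37.7],[0.0876,0.2955,0.3124,0,-37.7],[0.0876,0.2955,0.3124,0,-37.7]]]'
python3 - <<'E'
from h import *
from station import *
import json
s=arm.get_state();im=grab_frame("wrist");cv2.imwrite("pics/w1.png",im)
json.dump({k:(v.tolist() if hasattr(v,"tolist") else v) for k,v in s.items()},open("w1.json","w"))
togo(.4176,-.2588,.2,.985+np.pi/2,s)
E
```

```text
t: 1.32
eef_pos: [0.4173, -0.259, 0.2261]
ee_rot: [3.141, -0.001, 2.556]
force: [-0.1, -0.8, 0.5]
width: 0.0875
t 1.32 shift mm [-0.2  0.3 26.1] turn 0.0 pos [ 0.4173 -0.259   0.2261] rot [ 3.1411e+00 -1.4000e-03  2.5558e+00] F [-0.1 -0.8  0.5] w 0.0875
```

View pics/w1.png

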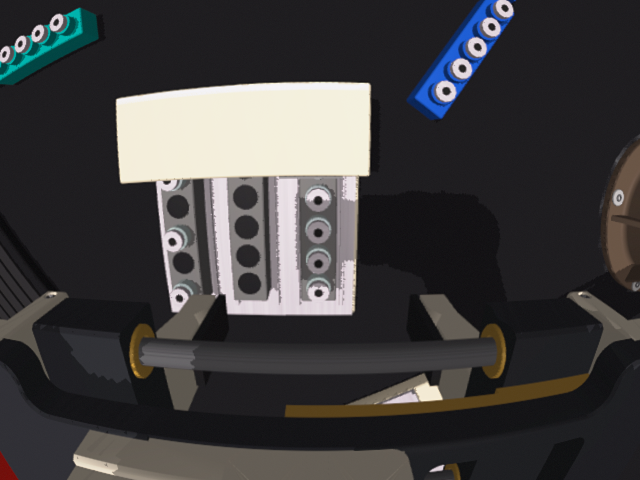

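Run:
```python
import cv2
a=cv2.imread("pics/w1.png")
cv2.imwrite("pics/w1c.png",cv2.resize(a[165:325,150:380],None,fx=3.4,fy=3.4,interpolation=cv2.INTER_CUBIC))
```

```text
(no output)
```

View pics/w1c.png

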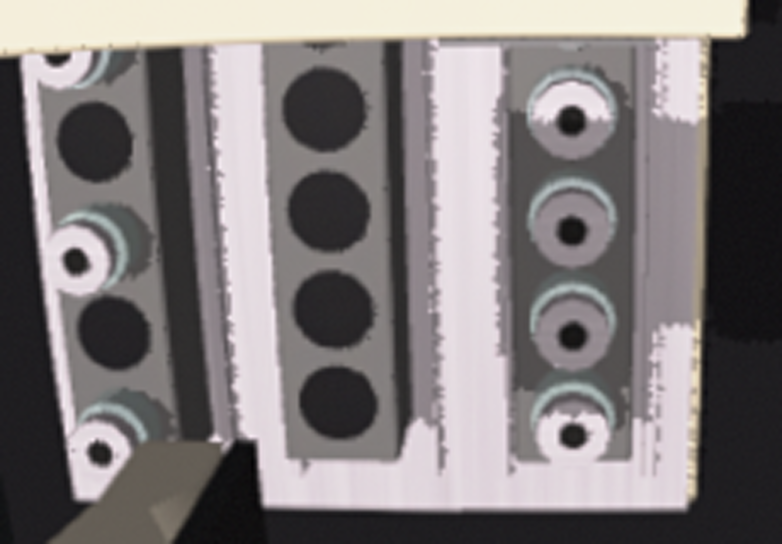

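Five-vial rack is the right-hand column: four caps at crop (572,436), (572,336), (572,230), (571,121), with the fifth under the hood. The empty rack is in the middle and the three-vial rack on the left.

Run:
```python
from h import *
import json
np.set_printoptions(precision=4,suppress=True)
s=json.load(open("w1.json"));s["eef_pos"]=np.array(s["eef_pos"])
f=lambda u,v:(150+u/3.4-.35,165+v/3.4-.35)
c=[wplane(f(u,v),s,.078) for u,v in [(572,436),(572,336),(572,230),(571,121)]];print(np.array(c))
d=c[0]-c[3];print(np.arctan2(d[1],d[0]),np.linalg.norm(d)/3)
e=[wplane(f(u,v),s,.056) for u,v in [(513,462),(632,459)]];print(np.array(e),np.linalg.norm(e[0]-e[1]),"center from front edge",(e[0]+e[1])/2-.075*np.array([np.cos(.985),np.sin(.985),0]))
# hood front edge top z .091
h=[wplane(f(u,v),s,.091) for u,v in [(0,52),(745,36)]];print(np.array(h), np.arctan2(*(h[1]-h[0])[1::-1])-np.pi/2)
```

```text
[[ 0.447  -0.2117  0.078 ]
 [ 0.4314 -0.2352  0.078 ]
 [ 0.4159 -0.2587  0.078 ]
 [ 0.4008 -0.282   0.078 ]]
0.9886947965576198 0.028050734853955952
[[ 0.4711 -0.2059  0.056 ]
 [ 0.4421 -0.1878  0.056 ]] 0.03415171847580858 center from front edge [ 0.4151 -0.2594  0.056 ]
[[ 0.5066 -0.3794  0.091 ]
 [ 0.3543 -0.2785  0.091 ]] 0.9855578806268737
```

Run:
```python
from h import *
togo(.419,-.2546,.029,.987+np.pi/2)
```

```text
t 1.37 shift mm [  0.8   4.9 197. ] turn -0.2 pos [ 0.4171 -0.2593  0.226 ] rot [ 3.1411e+00 -1.5000e-03  2.5549e+00] F [ 0.4 -0.   0.2] w 0.0876
```

```bash
python3 -m handwheel '[[[0.046,0.0008,0.005,0.04,-0.2],[0.046,0.0008,0.005,0.08,-0.2],[0.046,0.0008,0.005,0.1,-0.2],[0.046,0.0008,0.005,0.1,-0.2],[0.046,0.0008,0.005,0.1,-0.2],[0.046,0.0008,0.005,0.12,-0.2],[0.046,0.0008,0.005,0.14,-0.2],[0.046,0.0008,0.005,0.15,-0.2],[0.046,0.0008,0.005,0.16,-0.2],[0.046,0.0008,0.005,0.17,-0.2],[0.046,0.0008,0.005,0.18,-0.2],[0.046,0.0008,0.005,0.19,-0.2],[0.046,0.0008,0.005,0.197,-0.2],[0.046,0.0008,0.005,0.197,-0.2]]]'
python3 - <<'E'
from h import *
from station import *
cv2.imwrite("pics/w2.png",grab_frame("wrist"))
a=grab_frame("scene");cv2.imwrite("pics/s2.png",cv2.resize(a[230:360,200:350],None,fx=4,fy=4))
togo(.419,-.2546,.029,.987+np.pi/2)
E
```

```text
t: 2.53
eef_pos: [0.4196, -0.255, 0.0294]
ee_rot: [3.141, -0.001, 2.558]
force: [-0.8, -1.0, 0.3]
width: 0.0459
t 2.63 shift mm [ 0.9 -0.2  1. ] turn 0.0 pos [ 0.4199 -0.2549  0.03  ] rot [ 3.1408e+00 -1.0000e-04  2.5582e+00] F [-0.1  0.   0.8] w 0.0461
```

View pics/w2.png

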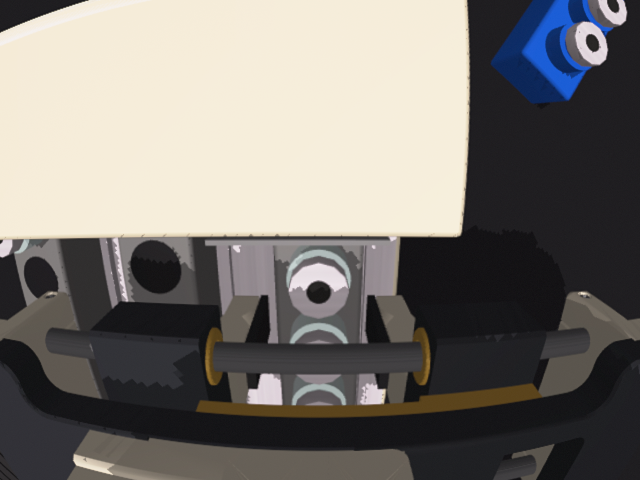

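View pics/s2.png

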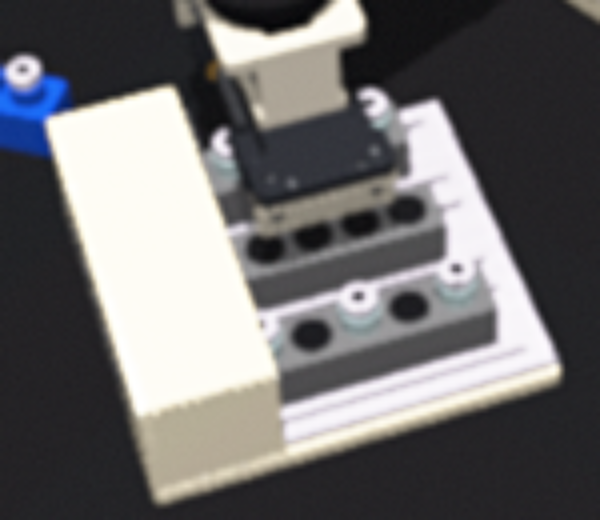

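The fingers straddle the rack, whose cap is centred at wrist column 318. The left finger sits in the gap to the empty rack. Closing now.

```bash
python3 -m handwheel '[[[0.02,0,0,0,0],[0.02,0,0,0,0],[0.02,0,0,0,0],[0.02,0,0,0,0],[0.02,0,0,0,0],[0.02,0,0,0,0]]]' 30; python3 -m handwheel '[[[0.02,0,0,-0.0025,0],[0.02,0,0.01,-0.0025,0],[0.02,0,0.02,-0.003,0],[0.02,0,0.035,-0.003,0],[0.02,0,0.05,-0.003,0],[0.02,0,0.065,-0.003,0],[0.02,0,0.08,-0.003,0],[0.02,0,0.095,-0.003,0],[0.02,0,0.095,-0.003,0]]]' 30
python3 - <<'E'
from h import *
from station import *
cv2.imwrite("pics/w3.png",grab_frame("wrist"))
togo(.419,-.2546,.029,.987+np.pi/2)
E
```

```text
t: 3.13
eef_pos: [0.4203, -0.255, 0.0308]
ee_rot: [3.141, 0.001, 2.559]
force: [-1.2, 1.3, 5.5]
width: 0.0337
t: 3.88
eef_pos: [0.4746, -0.1735, 0.034]
ee_rot: [3.14, 0.002, 2.561]
force: [0.1, -0.1, -1.8]
width: 0.0339
t 3.93 shift mm [  1.6 -97.2   4.7] turn 0.2 pos [ 0.4736 -0.1742  0.0338] rot [3.1404e+00 1.0000e-03 2.5608e+00] F [ 0.3  0.1 -3. ] w 0.0337
```

View pics/w3.png

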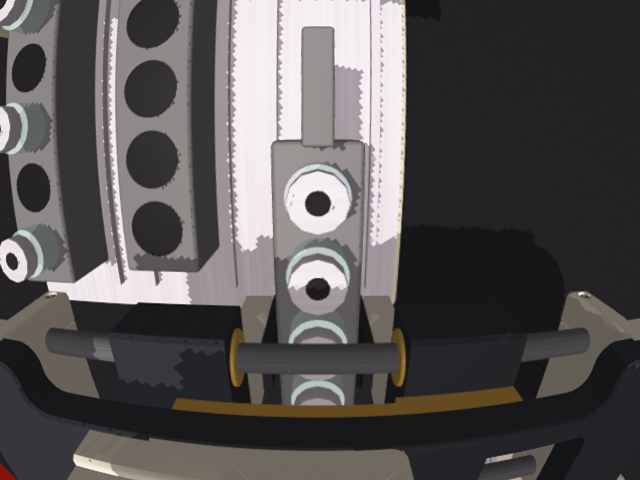

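```bash
python3 -m handwheel '[[[0.02,0,0.005,-0.02,0],[0.02,0,0.005,-0.05,0],[0.02,0,0.005,-0.085,0],[0.02,0,0.005,-0.12,0],[0.02,0,0.005,-0.15,0],[0.02,0,0.005,-0.165,0],[0.02,0,0.005,-0.165,0]]]'
python3 - <<'E'
import cv2
a=cv2.imread("pics/scene0.png");b=cv2.imread("pics/side0.png")
c=lambda im,x,y,w,h,s:cv2.resize(im[y:y+h,x:x+w],None,fx=s,fy=s,interpolation=cv2.INTER_CUBIC)
cv2.imwrite("pics/d1.png",c(a,325,130,130,115,6))
cv2.imwrite("pics/d2.png",c(b,180,280,140,120,5.5))
E
```

```text
t: 4.52
eef_pos: [0.4779, -0.1704, 0.2028]
ee_rot: [3.137, 0.007, 2.561]
force: [0.9, -0.2, -2.5]
width: 0.0338
```

View pics/d1.png

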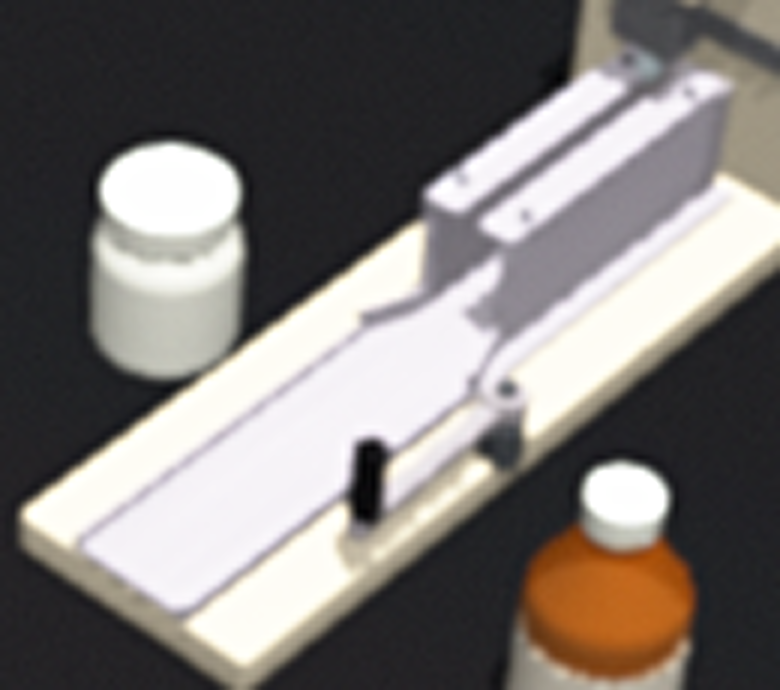

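View pics/d2.png

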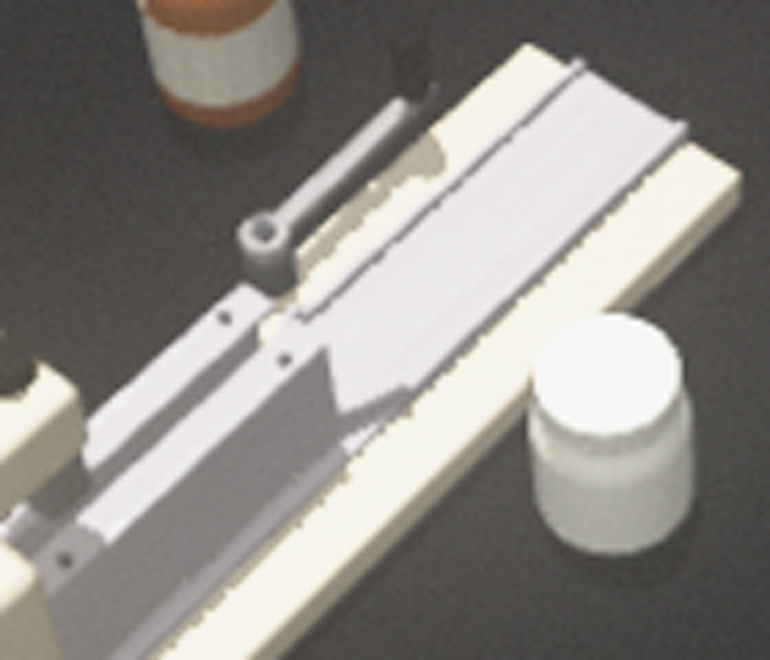

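```bash
cat > m2.py <<'E'
from h import *
np.set_printoptions(precision=4,suppress=True)
S=lambda u,v:("scene",(325+u/6-.4,130+v/6-.4)); D=lambda u,v:("side",(180+u/5.5-.4,280+v/5.5-.4))
pts=[((-.068,.024,.097),(425,190),(325,345)),((-.068,-.024,.097),(522,240),(243,287)),((-.285,.031,.036),(80,543),(683,127)),((-.285,-.031,.036),(185,612),(578,66)),((-.11,-.06,.058),(505,390),(263,233))]
obs=[]
for X,a,b in pts:
    for c in (S(*a),D(*b)): obs.append((c[0],X,c[1]))
r=fit(obs,[.509,.259,1.45]);print(r[0]);print(r[1])
p=r[0]
def tri(a,b):
    f=lambda X:np.concatenate([proj(a[0],[X])[0]-a[1],proj(b[0],[X])[0]-b[1]])
    q=least_squares(f,[.5,0,.1]);return q.x,abs(q.fun).max()
loc=lambda X:np.r_[rot(p[2]).T@(X[:2]-p[:2]),X[2]]
for X,a,b in pts+[("knob",(370,443),(412,45))]:
    x,e=tri(S(*a),D(*b));print(X,loc(x),"%.1f"%e)
for n,a,b in [("amber",S(625,495),("side",(214.5,257))),("jar",S(170,190),D(607,375))]:
    x,e=tri(a,b);print(n,x,loc(x),"%.1f"%e)
E
python3 m2.py
```

```text
[0.5057 0.263  1.4414]
[[ 0.0115 -0.3712]
 [-0.0731 -0.8163]
 [-1.8984 -0.6189]
 [-0.454  -0.8679]
 [-0.5416 -2.3783]
 [-0.3962 -0.9398]
 [ 0.0086 -1.8799]
 [-0.0563 -1.2938]
 [ 0.2475 -0.2441]
 [-0.2978  0.3182]]
(-0.068, 0.024, 0.097) [-0.0673  0.0245  0.0951] 0.0
(-0.068, -0.024, 0.097) [-0.0667 -0.0253  0.0944] 1.3
(-0.285, 0.031, 0.036) [-0.2864  0.0293  0.0297] 0.5
(-0.285, -0.031, 0.036) [-0.2855 -0.0317  0.0301] 0.0
(-0.11, -0.06, 0.058) [-0.1111 -0.0601  0.058 ] 0.0
knob [-0.2089 -0.0605  0.0934] 0.6
amber [0.6571 0.0432 0.1352] [-0.1984 -0.1785  0.1352] 0.2
jar [0.3719 0.1461 0.0817] [-0.1332  0.1176  0.0817] 0.3
```

Run:
```python
from h import *
np.set_printoptions(precision=4,suppress=True)
s=dict(eef_pos=np.array([.4736,-.1742,.0338]),ee_rot=[3.1404,.001,2.5608])
x=wplane((318,203),s,.081);y=wplane((318,289.5),s,.081);print(x,y)
ax=np.array([np.sin(2.5608),-np.cos(2.5608)]);tx=np.array([np.cos(2.5608),np.sin(2.5608)])
for q in (x,y): print(ax@(q[:2]-s["eef_pos"][:2]),tx@(q[:2]-s["eef_pos"][:2]))
P=(.5057,.263,1.4414)
def tgt(lx,ly): return tow(np.array(P),[(lx,ly,0)])[0][:2]
for lx in (-.17,): print(lx,tgt(lx,0))
t=tgt(-.17,0);togo(t[0],t[1],.2,1.4414+np.pi/2)
```

```text
[ 0.439  -0.2252  0.081 ] [ 0.4546 -0.2014  0.081 ]
-0.06165770028814177 0.0009129093008050634
-0.033187460470979376 0.0009366467991334773
-0.17 [0.4838 0.0944]
t 4.52 shift mm [140.3 224.6   2.8] turn -25.8 pos [ 0.4779 -0.1704  0.2028] rot [3.1373 0.0068 2.5612] F [ 0.9 -0.2 -2.5] w 0.0338
```

```bash
python3 -m handwheel '[[[0.02,0.035,0.056,0,-6],[0.02,0.07,0.084,0,-12],[0.02,0.09,0.112,0,-18],[0.02,0.105,0.14,0,-24],[0.02,0.12,0.17,0,-25.8],[0.02,0.13,0.2,0,-25.8],[0.02,0.14,0.2245,0,-25.8],[0.02,0.14,0.2245,0,-25.8],[0.02,0.14,0.2245,0,-25.8],[0.02,0.14,0.2245,0,-25.8]]]'
python3 - <<'E'
from h import *
from station import *
s=arm.get_state()
cv2.imwrite("pics/w4.png",grab_frame("wrist"));print(s["q"])
t=tow(np.array((.5057,.263,1.4414)),[(-.1705,0,0)])[0]
togo(t[0],t[1],.06,1.4414+np.pi/2)
E
```

```text
t: 5.35
eef_pos: [0.483, 0.0938, 0.2016]
ee_rot: [-3.141, 0.006, 3.012]
force: [-0.0, -0.3, -2.9]
width: 0.0333
[ 0.59573211  0.07042715 -0.42426928  0.00482904 -1.07187058 -0.72784731]
t 5.40 shift mm [  0.4   0.7 141.9] turn -0.1 pos [0.4831 0.0934 0.2019] rot [-3.1415  0.0064  3.011 ] F [ 0.3  0.2 -2.8] w 0.0338
```

View pics/w4.png

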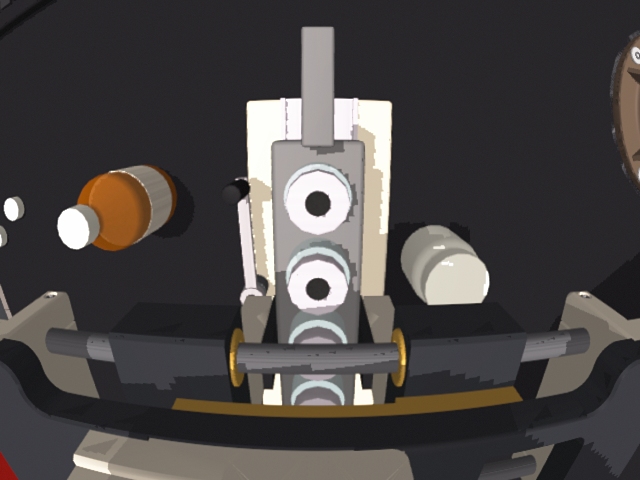

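Run:
```python
import cv2
a=cv2.imread("pics/w4.png")
cv2.imwrite("pics/w4c.png",cv2.resize(a[85:325,210:410],None,fx=3,fy=2.5,interpolation=cv2.INTER_CUBIC))
```

```text
(no output)
```

View pics/w4c.png

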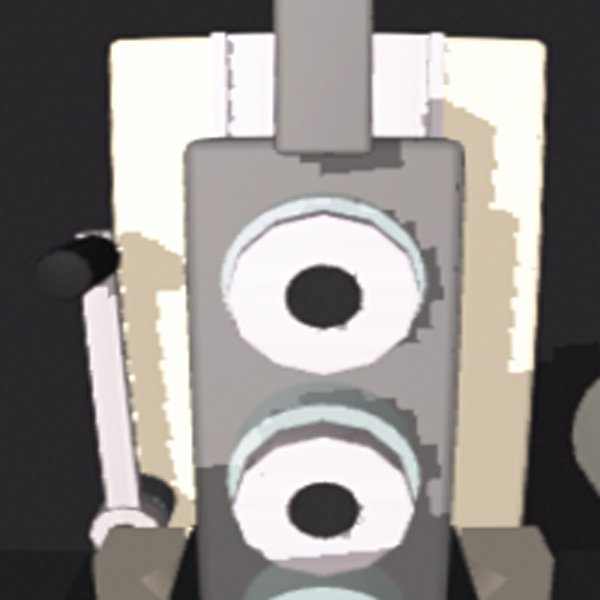

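Run:
```python
from h import *
np.set_printoptions(precision=4,suppress=True)
s=dict(eef_pos=np.array([.4831,.0934,.2019]),ee_rot=[-3.1415,.0064,3.011])
p=np.array((.5057,.263,1.4414))
for n,u,v,z in [("lip-y",219,38,.036),("lip+y",436,38,.036),("pl-",110,42,.02),("pl+",545,42,.02),("piv",122,527,.058),("knob",65,270,.098)]:
    x=wplane((210+u/3-.33,85+v/2.5-.3),s,z);print(n,x,rot(p[2]).T@(x[:2]-p[:2]))
```

```text
lip-y [ 0.4981 -0.0232  0.036 ] [-0.2848 -0.0294]
lip+y [ 0.4367 -0.0152  0.036 ] [-0.2848  0.0325]
pl- [ 0.5325 -0.0291  0.02  ] [-0.2862 -0.0642]
pl+ [ 0.4021 -0.0121  0.02  ] [-0.2861  0.0672]
piv [0.5508 0.1424 0.058 ] [-0.1138 -0.0603]
knob [0.5394 0.0437 0.098 ] [-0.2131 -0.0617]
```

```bash
python3 -m handwheel '[[[0.02,-0.0003,0.0007,0.03,0],[0.02,-0.0003,0.0007,0.065,0],[0.02,-0.0003,0.0007,0.095,0],[0.02,-0.0003,0.0007,0.12,0],[0.02,-0.0003,0.0007,0.135,0],[0.02,-0.0003,0.0007,0.145,0],[0.02,-0.0003,0.0007,0.15,0],[0.02,-0.0003,0.0007,0.15,0],[0.02,-0.0003,0.0007,0.15,0]]]'
python3 - <<'E'
from h import *
from station import *
a=grab_frame("side");cv2.imwrite("pics/sd5.png",cv2.resize(a[230:390,170:350],None,fx=4,fy=3.7))
t=tow(np.array((.5057,.263,1.4414)),[(-.1705,0.0005,0)])[0]
togo(t[0],t[1],.041,1.4414+np.pi/2)
E
```

```text
t: 6.15
eef_pos: [0.4846, 0.0933, 0.0522]
ee_rot: [-3.141, 0.007, 3.01]
force: [0.4, -0.1, -1.8]
width: 0.0338
t 6.20 shift mm [ 1.8  0.1 11.6] turn -0.1 pos [0.4849 0.0936 0.0526] rot [3.1411 0.0074 3.0104] F [-0.1 -0.3 -1.8] w 0.0340
```

View pics/sd5.png

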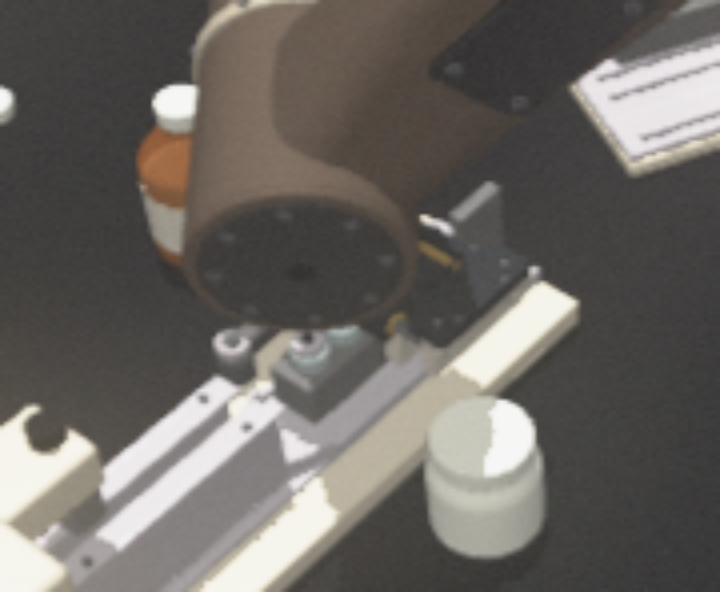

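```bash
python3 -m handwheel '[[[0.02,0.0015,0,0.003,0],[0.02,0.0018,0,0.006,0],[0.02,0.0018,0,0.009,0],[0.02,0.0018,0,0.011,0],[0.02,0.0018,0,0.012,0],[0.02,0.0018,0,0.012,0]]]'
python3 - <<'E'
from h import *
togo(.484,.0946,.041,1.4414+np.pi/2)
E
```

```text
t: 6.7
eef_pos: [0.4831, 0.0939, 0.0409]
ee_rot: [3.141, 0.007, 3.011]
force: [-3.4, 0.1, 4.1]
width: 0.0336
t 6.70 shift mm [-0.8  0.8 -0.1] turn -0.1 pos [0.4831 0.0939 0.0409] rot [3.1415 0.0071 3.0109] F [-3.4  0.1  4.1] w 0.0336
```

```bash
python3 -m handwheel '[[[0.046,0,0,0,0],[0.046,0,0,0,0],[0.046,0,0,0,0],[0.046,0,0,0,0],[0.046,0,0,-0.01,0],[0.046,0,0,-0.04,0],[0.046,0,0,-0.08,0],[0.046,0,0,-0.11,0],[0.046,0,0,-0.11,0]]]'
python3 - <<'E'
from h import *
from station import *
s=arm.get_state();cv2.imwrite("pics/w6.png",grab_frame("wrist"))
togo(.484,.0946,.041,1.4414+np.pi/2,s)
E
```

```text
t: 7.45
eef_pos: [0.4858, 0.0954, 0.1572]
ee_rot: [3.136, 0.016, 3.012]
force: [1.3, 0.7, -0.1]
width: 0.046
t 7.45 shift mm [  3.5  -1.7 116.2] turn -0.0 pos [0.4858 0.0954 0.1572] rot [3.1363 0.0158 3.0121] F [ 1.3  0.7 -0.1] w 0.0460
```

View pics/w6.png

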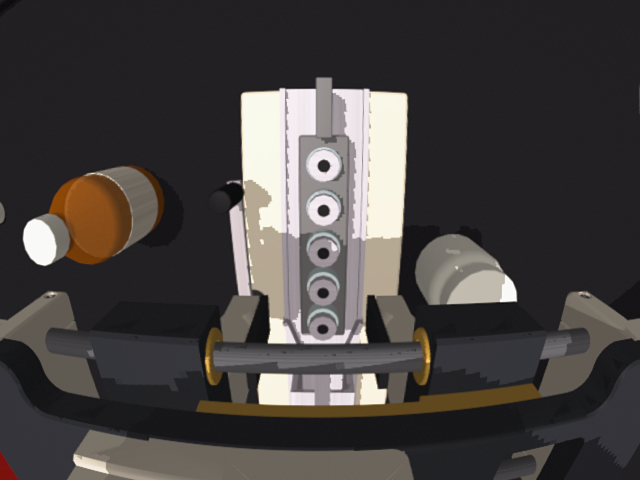

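Rack stands in the lane, upright. Caps are at (323,166) through (323,329), the lug at (323,105), and the lips at columns 283 and 365. Now measuring.

Run:
```python
from h import *
np.set_printoptions(precision=4,suppress=True)
s=dict(eef_pos=np.array([.4858,.0954,.1572]),ee_rot=[3.1363,.0158,3.0121])
p=np.array((.5057,.263,1.4414));q={}
for n,u,v,z in [("c5",323.5,166,.088),("c4",323.5,210.5,.088),("c3",323.5,253,.088),("c2",323,292.5,.088),("c1",322.5,329,.088),("lugend",324,79,.086),("lip-",283,92,.036),("lip+",365,92,.036),("lip-n",287.5,290,.036),("lip+n",358.5,290,.036)]:
    x=wplane((u,v),s,z);q[n]=x;print(n,x,rot(p[2]).T@(x[:2]-p[:2]))
d=q["c1"]-q["c5"];print(np.arctan2(d[1],d[0]))
t=tow(p,[(-.176-.092,.0,0)])[0];togo(t[0],t[1],.11,1.4414+np.pi/2)
```

```text
c5 [0.4743 0.0335 0.088 ] [-0.2316  0.0015]
c4 [0.4778 0.0611 0.088 ] [-0.2038  0.0016]
c3 [0.4813 0.0888 0.088 ] [-0.1759  0.0017]
c2 [0.4851 0.1164 0.088 ] [-0.148   0.0015]
c1 [0.4889 0.1444 0.088 ] [-0.1198  0.0014]
lugend [ 0.4672 -0.0198  0.086 ] [-0.2854  0.0017]
lip- [ 0.4973 -0.0216  0.036 ] [-0.2833 -0.0284]
lip+ [ 0.4374 -0.014   0.036 ] [-0.2835  0.032 ]
lip-n [0.5168 0.1341 0.036 ] [-0.1264 -0.0277]
lip+n [0.4588 0.1413 0.036 ] [-0.1268  0.0308]
1.4404282407565563
t 7.50 shift mm [  1.  -98.9  44. ] turn -0.1 pos [0.4844 0.0951 0.1544] rot [3.1372 0.0129 3.0112] F [-0.2  0.3  0.1] w 0.0461
```

Run:
```python
from h import *
p=np.array((.5041,.2632,1.4410))
t=tow(p,[(-.268,.0,0)])[0];togo(t[0],t[1],.052,p[2]+np.pi/2)
```

```text
t 7.50 shift mm [  3.5 -99.2 101.9] turn -0.0 pos [0.4844 0.0951 0.1544] rot [3.1372 0.0129 3.0112] F [-0.2  0.3  0.1] w 0.0461
```

```bash
python3 -m handwheel '[[[0.04,0.0025,-0.035,0,0],[0.04,0.0025,-0.07,0,0],[0.04,0.0025,-0.099,0,0],[0.04,0.0025,-0.099,0,0],[0.04,0.003,-0.099,0.03,0],[0.04,0.003,-0.099,0.06,0],[0.04,0.003,-0.099,0.06,0],[0.04,0.003,-0.099,0.06,0]]]'
python3 - <<'E'
from h import *
from station import *
s=arm.get_state();cv2.imwrite("pics/w7.png",grab_frame("wrist"))
p=np.array((.5041,.2632,1.4410))
t=tow(p,[(-.268,.0,0)])[0];togo(t[0],t[1],.052,p[2]+np.pi/2)
E
```

```text
t: 8.17
eef_pos: [0.4681, -0.0031, 0.0928]
ee_rot: [3.14, 0.009, 3.011]
force: [-0.8, 0.5, 1.1]
width: 0.0403
t 8.22 shift mm [ 0.5 -0.1 42.1] turn 0.0 pos [ 0.4694 -0.0026  0.0941] rot [3.1385 0.0117 3.0119] F [0.4 0.7 0.8] w 0.0399
```

View pics/w7.png

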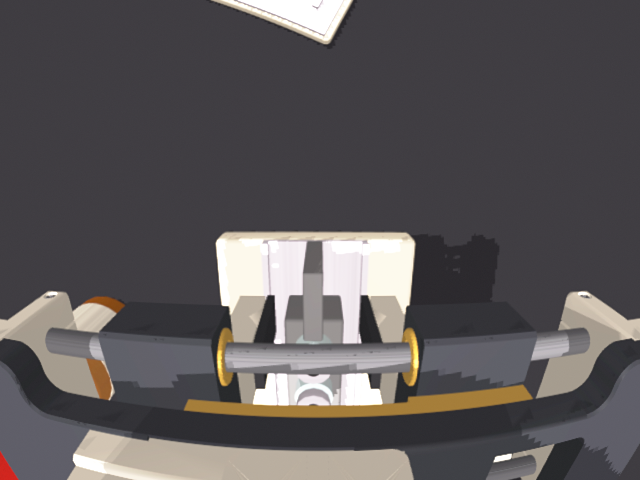

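```bash
python3 -m handwheel '[[[0.04,0.0012,0,0.015,0],[0.04,0.0012,0,0.03,0],[0.04,0.0012,0,0.042,0],[0.04,0.0012,0,0.042,0],[0.005,0.0012,0,0.042,0],[0.005,0.0012,0,0.042,0],[0.005,0.0012,0,0.042,0],[0.005,0.0012,0,0.042,0],[0.005,0.0012,0,0.042,0],[0.005,0.0012,0,0.042,0]]]' 25
python3 - <<'E'
from h import *
p=np.array((.5041,.2632,1.4410))
t=tow(p,[(-.268,.0,0)])[0];togo(t[0],t[1],.052,p[2]+np.pi/2)
t=tow(p,[(-.082,.0,0)])[0];togo(t[0],t[1],.052,p[2]+np.pi/2)
E
```

```text
t: 9.05
eef_pos: [0.4693, -0.0022, 0.0528]
ee_rot: [3.138, 0.013, 3.012]
force: [-0.3, 0.1, 3.8]
width: 0.0099
t 9.05 shift mm [-0.1 -0.3  0.8] turn 0.0 pos [ 0.4693 -0.0022  0.0528] rot [3.1379 0.013  3.012 ] F [-0.3  0.1  3.8] w 0.0099
t 9.05 shift mm [ -0.2 185.7   1.4] turn 0.0 pos [ 0.4693 -0.0022  0.0528] rot [3.1379 0.013  3.012 ] F [-0.3  0.1  3.8] w 0.0099
```

```bash
python3 -m handwheel '[[[0.005,0,0.01,0,0],[0.005,0,0.025,0,0],[0.005,0,0.04,0,0],[0.005,0,0.055,0.0002,0],[0.005,0,0.07,0.0002,0],[0.005,0,0.085,0.0002,0],[0.005,0,0.1,0.0003,0],[0.005,0,0.115,0.0003,0],[0.005,0,0.115,0.0003,0]]]'
python3 - <<'E'
from h import *
from station import *
a=grab_frame("scene");cv2.imwrite("pics/s8.png",cv2.resize(a[120:250,320:470],None,fx=5,fy=4.5))
a=grab_frame("side");cv2.imwrite("pics/sd8.png",cv2.resize(a[250:390,170:330],None,fx=5,fy=4.2))
p=np.array((.5041,.2632,1.4410))
t=tow(p,[(-.082,.0,0)])[0];togo(t[0],t[1],.052,p[2]+np.pi/2)
E
```

```text
t: 9.8
eef_pos: [0.4849, 0.1142, 0.0529]
ee_rot: [3.137, 0.014, 3.014]
force: [0.1, 0.5, -2.6]
width: 0.0099
t 9.90 shift mm [-0.2 69.7  1.1] turn 0.1 pos [0.4843 0.1127 0.0528] rot [3.1374 0.0133 3.0131] F [ 0.6  1.  -0.1] w 0.0097
```

View pics/s8.png

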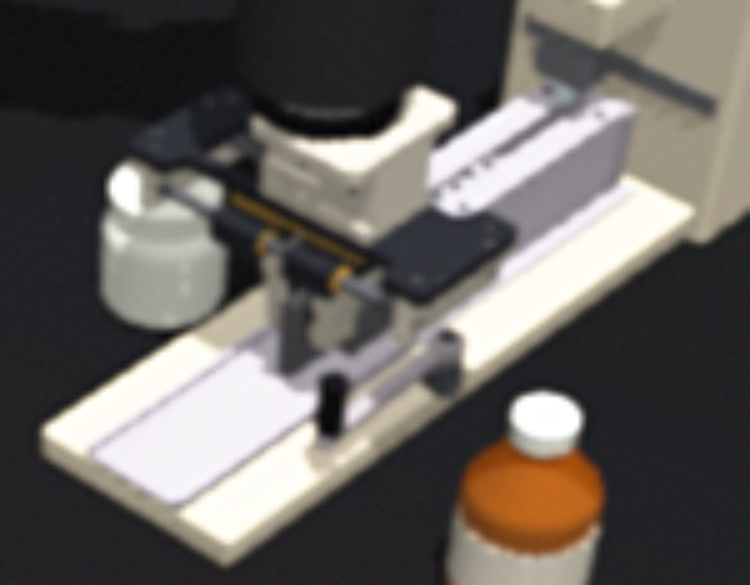

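View pics/sd8.png

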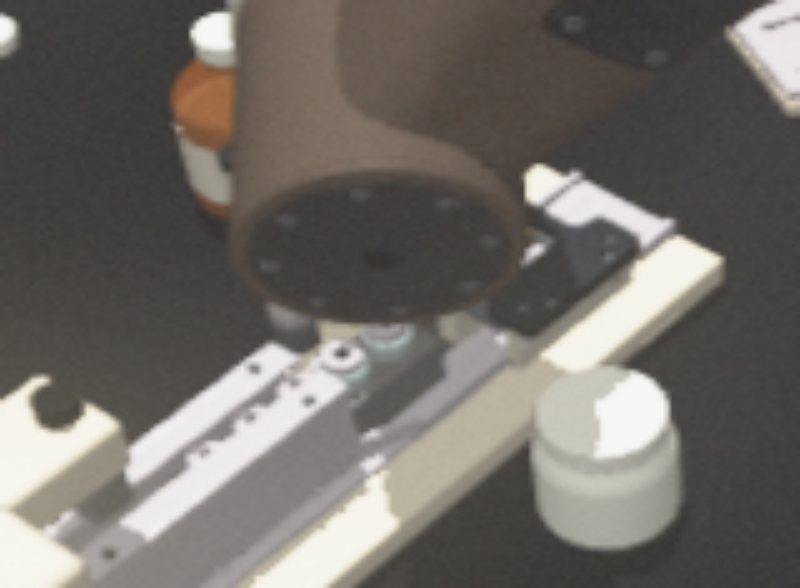

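The front vial is inside the covered channel, the forces are low, and the jar and bottle are clear. Pushing on.

```bash
python3 -m handwheel '[[[0.005,0,0.01,0,0],[0.005,0,0.02,0,0],[0.005,0,0.03,0.0003,0],[0.005,0,0.04,0.0003,0],[0.005,0,0.05,0.0004,0],[0.005,0,0.058,0.0004,0],[0.005,0,0.061,0.0004,0],[0.005,0,0.061,0.0004,0]]]';  python3 -m handwheel '[[[0.005,0,0.002,0,0],[0.005,0,0.003,0,0],[0.005,0,0.004,0,0]]]'
python3 - <<'E'
from h import *
p=np.array((.5041,.2632,1.4410))
t=tow(p,[(-.082,.0,0)])[0];togo(t[0],t[1],.052,p[2]+np.pi/2)
E
```

```text
t: 10.57
eef_pos: [0.4925, 0.1746, 0.0528]
ee_rot: [3.137, 0.014, 3.014]
force: [-0.8, 1.6, 2.9]
width: 0.0102
t: 10.82
eef_pos: [0.4928, 0.178, 0.0528]
ee_rot: [3.137, 0.013, 3.014]
force: [-0.6, -4.7, 5.3]
width: 0.0101
t 10.82 shift mm [-0.2  3.9  0.8] turn 0.1 pos [0.4928 0.178  0.0528] rot [3.1373 0.0134 3.0139] F [-0.6 -4.7  5.3] w 0.0101
```

```bash
for i in 1 2; do python3 -m handwheel '[[[0.005,0,0.001,0,0],[0.005,0,0.002,0,0],[0.005,0,0.002,0,0]]]'; done
```

```text
t: 11.07
eef_pos: [0.4929, 0.1798, 0.0528]
ee_rot: [3.138, 0.013, 3.014]
force: [-0.4, -3.0, 6.2]
width: 0.0097
t: 11.32
eef_pos: [0.4929, 0.1811, 0.0528]
ee_rot: [3.139, 0.013, 3.014]
force: [0.5, -7.2, 6.1]
width: 0.0105
```

```bash
for i in 1 2 3; do python3 -m handwheel '[[[0.005,0,0.001,0,0],[0.005,0,0.002,0,0],[0.005,0,0.002,0,0]]]'; done
```

```text
t: 11.57
eef_pos: [0.4926, 0.1811, 0.0528]
ee_rot: [-3.142, 0.012, 3.013]
force: [0.9, -12.4, 8.0]
width: 0.0098
t: 11.82
eef_pos: [0.4925, 0.1812, 0.0528]
ee_rot: [-3.139, 0.011, 3.013]
force: [1.9, -12.8, 7.1]
width: 0.0096
t: 12.07
eef_pos: [0.4925, 0.1811, 0.0527]
ee_rot: [-3.136, 0.01, 3.012]
force: [3.3, -13.5, 8.1]
width: 0.01
```

```bash
python3 -m handwheel '[[[0.03,0,0,0,0],[0.03,0,0,0,0],[0.03,0,0,0,0],[0.03,0,0,-0.01,0],[0.03,0,0,-0.04,0],[0.03,0,0,-0.08,0],[0.03,0,-0.03,-0.11,0],[0.03,0,-0.03,-0.11,0]]]';python3 - <<'E'
from h import *
from station import *
s=arm.get_state();cv2.imwrite("pics/w9.png",grab_frame("wrist"))
togo(.484,.0946,.041,1.4414+np.pi/2,s)
E
```

```text
t: 12.73
eef_pos: [0.4897, 0.1522, 0.1697]
ee_rot: [3.142, 0.017, 3.013]
force: [0.0, -0.5, -0.9]
width: 0.0302
t 12.73 shift mm [  0.5 -57.8 128.7] turn 0.1 pos [0.4897 0.1522 0.1697] rot [3.1416 0.017  3.0134] F [ 0.  -0.5 -0.9] w 0.0302
```

View pics/w9.png

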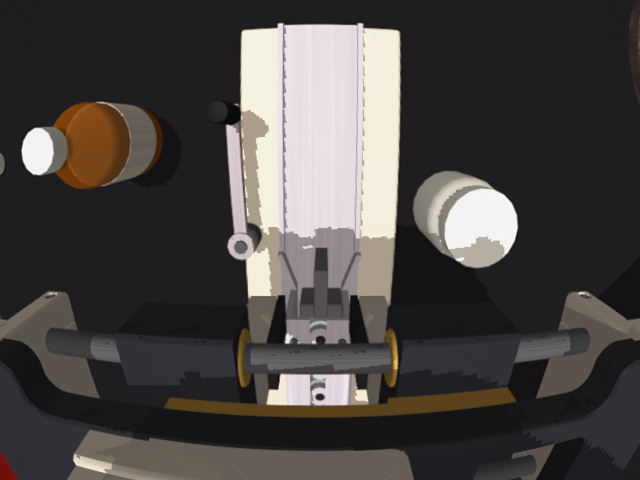

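Run:
```python
from h import *
np.set_printoptions(precision=4,suppress=True)
s=dict(eef_pos=np.array([.4897,.1522,.1697]),ee_rot=[3.1416,.017,3.0134])
p=np.array((.5041,.2632,1.4410))
for n,u,v,z in [("lugend",321,249,.086),("piv",240,246,.058),("knob",217,111,.098),("lip-",281,27,.036),("lip+",360,27,.036),("amber cap",42,151,.138),("jar top",481,227,.085)]:
    x=wplane((u,v),s,z);print(n,x,rot(p[2]).T@(x[:2]-p[:2]))
a=tow(p,[(-.21,-.06,0),(-.11,-.06,0)]);print(a)
t=tow(p,[(-.21,-.061,0)])[0]
togo(t[0],t[1],.15,p[2]+np.pi/2); togo(t[0],t[1],.082,p[2])
```

```text
lugend [0.4872 0.1468 0.086 ] [-0.1176  0.0017]
piv [0.5504 0.1454 0.058 ] [-0.1108 -0.0611]
knob [0.5396 0.0457 0.098 ] [-0.2111 -0.0634]
lip- [ 0.4975 -0.0208  0.036 ] [-0.2825 -0.0302]
lip+ [ 0.4367 -0.0129  0.036 ] [-0.2825  0.0311]
amber cap [0.65   0.0453 0.138 ] [-0.1971 -0.1729]
jar top [0.3716 0.1448 0.085 ] [-0.1346  0.1161]
[[0.5364 0.0472 0.    ]
 [0.5494 0.1464 0.    ]]
t 12.78 shift mm [-61.4 -98.3  18.2] turn 0.0 pos [0.489  0.1525 0.1672] rot [-3.1411  0.0151  3.0118] F [-0.3 -0.3 -0.6] w 0.0298
t 12.78 shift mm [-60.4 -98.3  86.2] turn 90.0 pos [0.489  0.1525 0.1672] rot [-3.1411  0.0151  3.0118] F [-0.3 -0.3 -0.6] w 0.0298
```

Run:
```python
from h import *
np.set_printoptions(precision=4,suppress=True)
s=dict(eef_pos=np.array([.4897,.1522,.1697]),ee_rot=[3.1416,.017,3.0134])
p=np.array((.5041,.2632,1.4410))
x=wplane((321,249),s,.03);print(rot(p[2]).T@(x[:2]-p[:2]))
a=cv2.imread("pics/w9.png");cv2.imwrite("pics/w9c.png",cv2.resize(a[220:410,230:410],None,fx=4,fy=3.1,interpolation=cv2.INTER_CUBIC))
```

```text
[-0.1001  0.0014]
```

View pics/w9c.png

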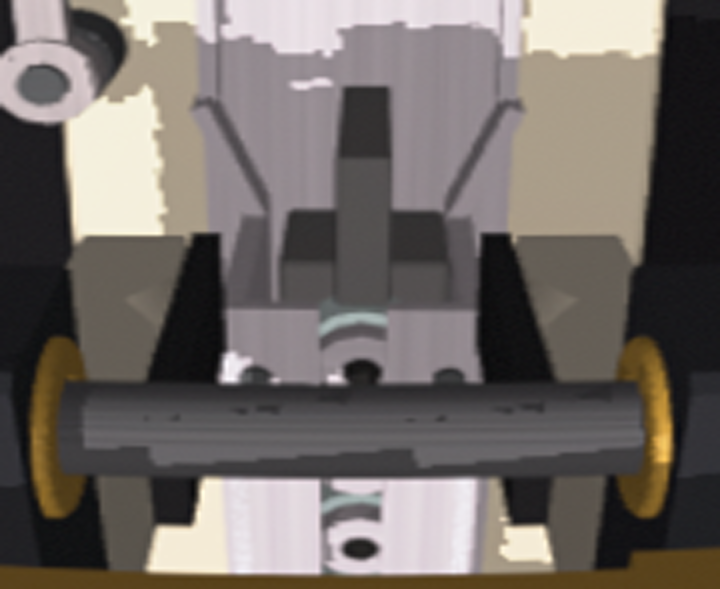

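```bash
python3 - <<'E'
from h import *
p=np.array((.5041,.2632,1.4410))
t=tow(p,[(-.211,-.0622,0)])[0]
togo(t[0],t[1],.15,p[2]+np.pi/2); togo(t[0],t[1],.078,p[2]+np.pi/2)
E
python3 -m handwheel '[[[0.04,-0.02,-0.033,0,0],[0.04,-0.04,-0.066,0,0],[0.04,-0.0625,-0.099,0,0],[0.04,-0.0625,-0.099,0,0],[0.04,-0.0625,-0.099,0,0],[0.04,-0.0625,-0.099,0.03,0],[0.04,-0.0625,-0.099,0.04,0],[0.04,-0.0625,-0.099,0.04,0]]]'
python3 - <<'E'
from h import *
from station import *
s=arm.get_state();cv2.imwrite("pics/w10.png",grab_frame("wrist"))
p=np.array((.5041,.2632,1.4410))
t=tow(p,[(-.211,-.0622,0)])[0]
togo(t[0],t[1],.078,p[2]+np.pi/2,s)
E
```

```text
t 12.78 shift mm [-62.6 -99.3  18.2] turn 0.0 pos [0.489  0.1525 0.1672] rot [-3.1411  0.0151  3.0118] F [-0.3 -0.3 -0.6] w 0.0298
t 12.78 shift mm [-61.5 -99.3  90.2] turn 0.0 pos [0.489  0.1525 0.1672] rot [-3.1411  0.0151  3.0118] F [-0.3 -0.3 -0.6] w 0.0298
t: 13.45
eef_pos: [0.5364, 0.0464, 0.1254]
ee_rot: [-3.139, 0.01, 3.012]
force: [-0.8, 0.6, -0.3]
width: 0.0397
t 13.45 shift mm [-1.6 -0.1 47.4] turn 0.0 pos [0.5364 0.0464 0.1254] rot [-3.1387  0.0098  3.0122] F [-0.8  0.6 -0.3] w 0.0397
```

View pics/w10.png

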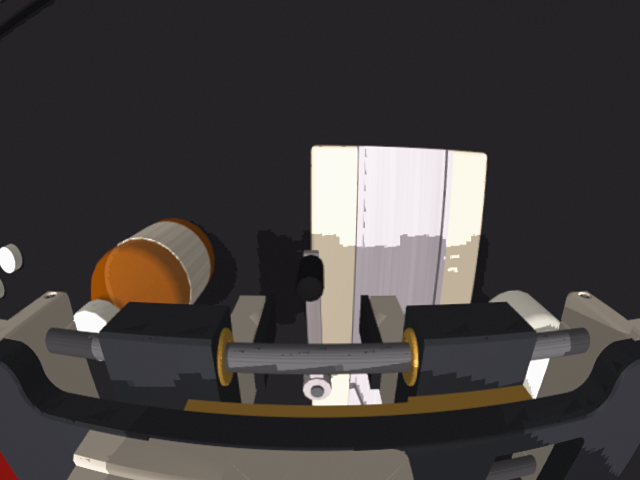

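```bash
python3 -m handwheel '[[[0.04,-0.0018,0,0.015,0],[0.04,-0.0018,0,0.03,0],[0.04,-0.0018,0,0.041,0],[0.04,-0.0018,0,0.041,0],[0.01,-0.0018,0,0.041,0],[0.01,-0.0018,0,0.041,0],[0.01,-0.0018,0,0.041,0],[0.01,-0.0018,0,0.041,0],[0.01,-0.0018,0,0.041,0]]]' 10
python3 - <<'E'
from h import *
p=np.array((.5041,.2632,1.4410))
from station import *
s=arm.get_state();print(rot(p[2]).T@(s["eef_pos"][:2]-p[:2]))
togo(.5,0,.084,p[2]+np.pi/2,s)
k=rot(p[2]).T@(s["eef_pos"][:2]-p[:2]);th0=1.585
for th in np.linspace(1.585,-.02,13):
    d=100*np.array([-np.sin(th)+np.sin(th0),np.cos(th)-np.cos(th0)]);print("%.2f x %.1f y %.1f"%(th,d[1],d[0]))
E
```

```text
t: 14.25
eef_pos: [0.5403, 0.0465, 0.087]
ee_rot: [-3.14, 0.013, 3.013]
force: [-0.2, 1.1, 2.7]
width: 0.0151
[-0.21017559 -0.0639274 ]
t 14.25 shift mm [ 34.  -51.3   2.6] turn 0.1 pos [0.5403 0.0465 0.087 ] rot [-3.1399  0.0134  3.0133] F [-0.2  1.1  2.7] w 0.0151
1.58 x 0.0 y 0.0
1.45 x 13.3 y 0.7
1.32 x 26.5 y 3.2
1.18 x 39.2 y 7.4
1.05 x 51.2 y 13.2
0.92 x 62.3 y 20.7
0.78 x 72.3 y 29.5
0.65 x 81.1 y 39.6
0.51 x 88.4 y 50.7
0.38 x 94.2 y 62.8
0.25 x 98.4 y 75.5
0.11 x 100.8 y 88.6
-0.02 x 101.4 y 102.0
```

```bash
python3 -m handwheel '[[[0.01,0.007,0.0003,0,0],[0.01,0.0133,0.0007,0,0],[0.01,0.0265,0.0032,0,0],[0.01,0.0392,0.0074,0,0],[0.01,0.0512,0.0132,0,0],[0.01,0.0623,0.0207,0,0],[0.01,0.0723,0.0295,0,0],[0.01,0.0811,0.0396,0,0],[0.01,0.0884,0.0507,0,0],[0.01,0.0884,0.0507,0,0]]]' 10
python3 - <<'E'
from h import *
from station import *
s=arm.get_state();cv2.imwrite("pics/w11.png",grab_frame("wrist"))
p=np.array((.5041,.2632,1.4410));print(rot(p[2]).T@(s["eef_pos"][:2]-p[:2]))
togo(.5,0,.084,p[2]+np.pi/2,s)
E
```

```text
t: 15.08
eef_pos: [0.4578, 0.1094, 0.0862]
ee_rot: [-3.141, 0.014, 3.015]
force: [-1.9, -0.4, 5.4]
width: 0.0156
[-0.15850046  0.02603984]
t 15.08 shift mm [ -55.7 -103.2    3.1] turn 0.2 pos [0.4578 0.1094 0.0862] rot [-3.1405  0.0137  3.0147] F [-1.9 -0.4  5.4] w 0.0156
```

View pics/w11.png

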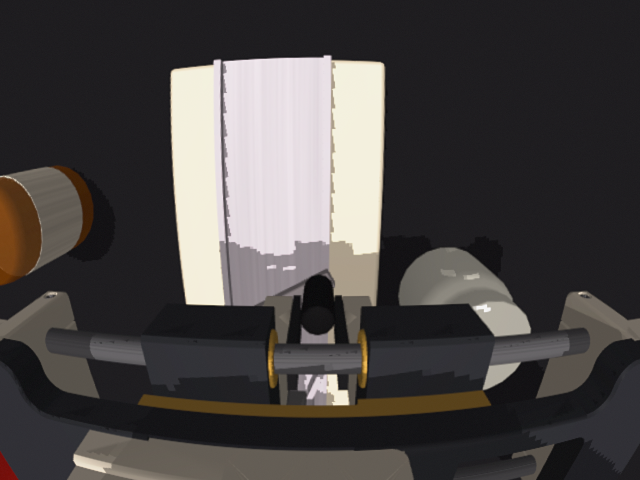

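```bash
python3 -m handwheel '[[[0.01,0.003,0.006,0,0],[0.01,0.0058,0.0121,0,0],[0.01,0.008,0.0185,0,0],[0.01,0.01,0.0248,0,0],[0.01,0.0115,0.031,0,0],[0.01,0.0124,0.0379,0,0],[0.01,0.013,0.044,0,0],[0.01,0.013,0.048,0,0],[0.01,0.013,0.048,0,0]]]' 10
python3 - <<'E'
from h import *
from station import *
s=arm.get_state();
p=np.array((.5041,.2632,1.4410));print(rot(p[2]).T@(s["eef_pos"][:2]-p[:2]))
togo(.5,0,.084,p[2]+np.pi/2,s)
E
for i in 1 2; do python3 -m handwheel '[[[0.01,0,0.001,0,0],[0.01,0,0.002,0,0],[0.01,0,0.002,0,0]]]' 10; done
```

```text
t: 15.88
eef_pos: [0.4512, 0.159, 0.0859]
ee_rot: [-3.14, 0.013, 3.016]
force: [-0.2, 0.2, 6.1]
width: 0.0153
[-0.11016333  0.03895359]
t 15.88 shift mm [ -68.3 -151.6    3. ] turn 0.2 pos [0.4512 0.159  0.0859] rot [-3.1403  0.0132  3.0159] F [-0.2  0.2  6.1] w 0.0153
t: 16.13
eef_pos: [0.4514, 0.1608, 0.0858]
ee_rot: [-3.14, 0.013, 3.016]
force: [0.3, -2.3, 6.6]
width: 0.0156
t: 16.38
eef_pos: [0.4514, 0.1612, 0.0857]
ee_rot: [-3.136, 0.012, 3.016]
force: [3.3, -8.7, 7.2]
width: 0.0156
```

```bash
python3 -m handwheel '[[[0.024,0,0,0,0],[0.024,0,0,0,0],[0.024,0,0,0,0],[0.024,0,0,-0.01,0],[0.024,0,0,-0.04,0],[0.024,0,0,-0.08,0],[0.024,0,0.04,-0.1,0],[0.024,0,0.07,-0.1,0],[0.024,0,0.07,-0.1,0]]]' 10
python3 - <<'E'
from h import *
from station import *
s=arm.get_state();cv2.imwrite("pics/w12.png",grab_frame("wrist"))
a=grab_frame("scene");cv2.imwrite("pics/s12.png",a)
togo(.5,0,.084,3.01,s)
E
```

```text
t: 17.13
eef_pos: [0.4608, 0.2365, 0.1871]
ee_rot: [-3.141, 0.015, 3.018]
force: [0.1, 0.6, 0.1]
width: 0.024
t 17.13 shift mm [ -66.4 -229.8  104.3] turn 0.5 pos [0.4608 0.2365 0.1871] rot [-3.1408  0.0151  3.0184] F [0.1 0.6 0.1] w 0.0240
```

View pics/w12.png

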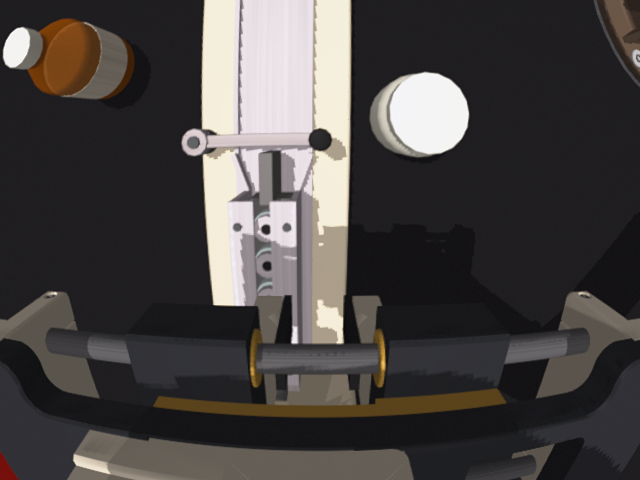

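View pics/s12.png

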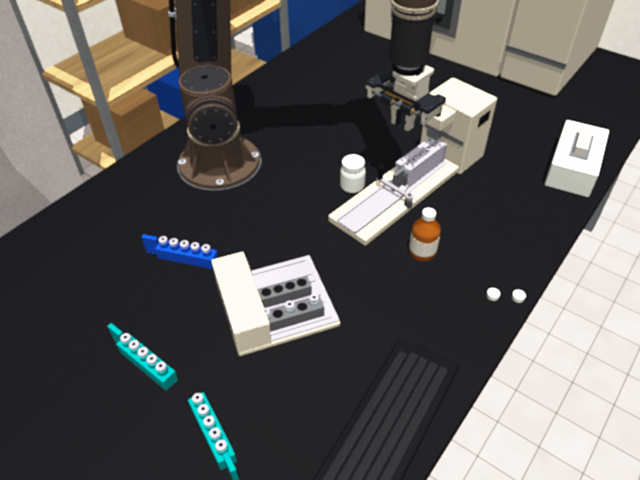

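Run:
```python
from h import *
import cv2
np.set_printoptions(precision=4,suppress=True)
s=dict(eef_pos=np.array([.4608,.2365,.1871]),ee_rot=[-3.1408,.0151,3.0184])
p=np.array((.5041,.2632,1.4410))
for n,u,v,z in [("piv",193,142.5,.058),("knob",320,139,.098),("c5",266,228.5,.088),("c4",266,266,.088),("lug rear top",270,152,.086),("armL",215,141,.058),("armR",305,139.5,.058)]:
    x=wplane((u,v),s,z);print(n,rot(p[2]).T@(x[:2]-p[:2]))
a=cv2.imread("pics/w12.png");cv2.imwrite("pics/w12c.png",cv2.resize(a[115:315,170:350],None,fx=4,fy=3,interpolation=cv2.INTER_CUBIC))
```

```text
piv [-0.1113 -0.0613]
knob [-0.1118  0.0401]
c5 [-0.048   0.0016]
c4 [-0.0193  0.0006]
lug rear top [-0.1027  0.0052]
armL [-0.1115 -0.0427]
armR [-0.1111  0.0283]
```

View pics/w12c.png

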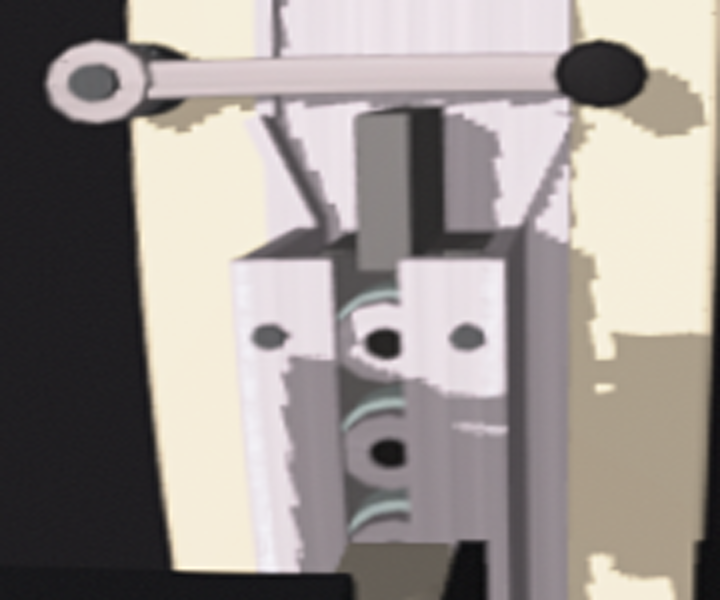

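The latch spans the lane, from its pivot at wrist (193,142) to the knob at (320,139). The lug sits just inside it, and the bystanders are at their initial pixels. Handing in.

```bash
python3 -c "
from station import arm
print(arm.job_done()); print(arm.get_state()['t'])"
```

```text
the job is handed in; nothing more can be done
None
the job is handed in; nothing more can be done
```

The five-vial rack is home in the sampler with the latch shut behind its lug. I handed the job in just after t = 17 s; no verdict is reported.

**What I did:**
- Gripped the rack by its block in the cooler, drew it out about 95 mm from under the hood, lifted it and set it down on the loading shelf.
- Regripped it by the lug and slid it under the hold-down until it stopped dead against the stop, at about 13 N.
- Gripped the latch knob and swung it round to its end stop, at about 9 N, then lifted clear.

**Last checks, from the final wrist picture:**
- **Rack:** its centre is at about sampler x = 8–9.5 mm, against 10 mm nominal. It is within about 1.6 mm of the lane's midline, upright and with its vials under the slot.
- **Latch:** about 0.005 rad from shut.
- **Bystanders:** the other two racks, the amber bottle and the white jar look unmoved by eye in the scene view; I did not re-measure them at the end.
- **Robot:** the force on the gripper was near zero.

**Disagreement:** the wrist camera and the fixed cameras differed by about 1.5 mm on where the lane lies sideways. I followed the wrist camera, and the rack went in without jamming.

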